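# Turn the spotting tile over against the step to drain

## Task

The white spotting tile lies wells-up on the sloping bed of the grey drain block. Push it down the slope against the step, push its raised near end on over until the tile stands up against the step and topples wells-down onto the deck, then push it back along the deck until it lies flush against the rear fence. Only push it with the fingertips or the outside of the fingers: do not pinch it, lift it or carry it, do not push hard on it, and leave the vial, the bottle and the beaker beside the block where they are.

Things in the scene. Friction and masses are not known exactly. Their poses are not given: they have to be found in the camera images.
- station: Grey plastic drain block, fixed, 130 mm wide (y), may be yawed. Origin on the worktop under the step's upright face; x points away from the robot across the block, z up. x = -67 to 0 mm: bed falling 12 degrees toward +x, 36 mm high at its near end, 22 mm at the step. x = 0: step face, rising 18 mm to the deck. x = 0 to 125: level deck, 40 mm high. x = 125 to 137: rear fence, top 56 mm high.
- step_edge (a point): Middle of the top edge of the step, where the step face meets the deck, 40 mm above the worktop. Axes as the block. The bench in front of the bed and the space over the block are free.
- fence_foot (a point): Middle of the foot of the fence's near face, at deck height (40 mm). Axes as the block.
- tile: Loose white plastic spotting tile, 80 (its x) by 100 (y) by 12 mm thick (z), about 90 g, 12 shallow round wells in its +z face. Origin: centre of the plain underside. It starts wells-up on the bed, its x axis pointing down the slope to the step. Turned over, its z points down and its -x edge is the one next to the fence.
- tile_center (a point): Centre of the tile's body (half-way through its thickness).
- tile_lead (a point): Middle of the tile's upper +x edge (on the wells face), which meets the step first; at the start 10 to 16 mm short of it.
- tile_near (a point): Middle of the tile's -x end face, half-way through the thickness: nearest the robot at the start, where it sticks out about 25 mm past the bed's near end, lower edge about 42 mm above the worktop, so that a finger can stand in front of it; nearest the fence when turned over.
- vial: Small white vial with a black cap, 23 mm across, 52 mm high, standing on the bench left of the block. Origin at its foot. Bystander.
- dropper: White dropper bottle with an orange cap, 36 mm across, 76 mm high, standing on the bench right of the block's bed. Origin at its foot. Bystander.
- small_beaker: Small clear beaker, 53 mm across, 69 mm high, standing on the bench right of the block's deck. Origin at its foot. Bystander.
There are look-alikes about, which are no part of the job. Of the things that look like the tile, the largest one is meant.

How it is judged:
By the outcome, as a careful person would: the job done as asked, in the order asked, and still so for the second after the job is handed in, with the robot touching nothing.
It also fails if it takes over 54 s, if anything falls off the work surface, if the arm or the gripper's body presses on something with over 40 N, if the wrist force passes 120 N, or if a joint passes its speed limit or range.

## Robot

A 6-joint arm with a two-finger parallel gripper is mounted at the origin on a cart in front of the work surface, level with it; the furniture and walls round the work are solid. World frame = base frame: x ahead of the robot, y to its left, z up, the work surface at z = 0. Lengths are in mm, angles in rad, forces in N, time in s.
With the tool pointing down it reaches from about 250 to 775 mm from the base axis. Payload 4 kg.
Tool frame: the origin (TCP) lies between the finger pads; the fingertips stand 17 mm ahead of it and the grasp point (between the pads) lies 2 mm behind it; x points along the fingers, y is the direction in which the jaws open and shut, and the axes are right-handed (so a half turn about x gives the same grasp; the last joint's range is limited). The gripper opens to 85 mm and grips with 20 to 120 N. Pads are 22 mm wide; open, the fingers measure 114 mm over their backs; the gripper's body (76 mm by 85 mm) begins 54 mm behind the grasp point. The pads swing forward as they close: fully open they stand 13 mm farther back than shut.
Start: joints at [0.999, 0.087, 1.371, -0, 1.684, -0.103], TCP at [248.509, 490.672, 248.341] pointing down, gripper open.
Joint ranges: [-3.1, 3.1], [-0.76, 2.03], [0.27, 2.55], [-1.08, 4.22], [0.17, 2.65], [-2.57, 2.57]. Speed limits (rad/s): [2.79, 2.79, 3.14, 3.14, 3.14, 3.14].

## Interface

Orientations are given as a 3x3 rotation matrix whose columns are the frame's x, y, z axes.
In Python, from station import bot gives the robot as it stands.
- The arm moves only by the tool drive_tool, never from a script. Its argument "increments" is a list of rows, each a list of 4 numbers: the shift along the tool's x, y, z in mm, then the turn about the tool's x in rad. A call has 1 to 10 rows; each row is the pose to reach, as a shift and turn from the pose measured when the call began, along the tool's axes at that moment; what a row does not reach only later rows make up. A row lasts 1/8 s, in which the tool goes at most 62.5 mm and 10.7 degrees, less where a joint would pass 70% of its speed; a pose out of reach is approached as far as the arm can. A call with a gripper value outside its range is refused whole. "hand" is the opening, from 0 (shut) to 1 (fully open), set as the call begins (left out, the last holds). The fingers move at their own pace and stop on an object; "squeeze" is the grip in N (left out, the last holds). Time passes only in rows, so rows that repeat a pose let the fingers close. It gives the time, the measured TCP pose, the force and the opening at its end, in the units of the state.
- bot.read_state(): the state, without advancing time (a new reading comes with each control period).
- bot.capture(name): name is "side" or "top"; returns a dict with "image" (420x560x3 uint8, red, green, blue), "vertical_fov" (degrees; the focal length in pixels is half the picture's height over the tangent of half this angle, whatever the lens; pixels are square), "cx", "cy" (the principal point, pixels), "rvec" (rotation vector, rad) and "tvec" (3), from world to camera coordinates, as OpenCV has them. Camera axes: x right, y down, z forward; pixel columns grow to the right and rows downward; lengths in mm; the calibration is good to about 2 mm. A picture is of the moment at which its call begins. There is no depth.
- bot.close_job(): hands the job in, once; it reports no verdict.
The state is a dict: "time": time; "qpos": joint angles; "qvel": joint speeds; "joint_torque": joint torques, N m; "eef_pos": TCP position; "tool_rot": TCP orientation; "wrist_force": force on the tool from outside, world axes, zero at the start; "torque": the same for the moment, N m; "width": finger opening in mm.
Only numpy, scipy, OpenCV 4.12 (cv2) and the standard library are available. Lean on these libraries where they do the work, as an engineer would, in place of code of your own. Each camera call takes 0.05 s, during which the arm holds its last target.

## Working session

There is one attempt and no reset: what is moved stays moved. The work goes in short steps, Python scripts to look and compute and a tool call to move; the robot and the scene stay as the last step left them, time stands still between calls to the robot, and variables do not carry over. Pictures are saved under pics/ and viewed, and the job is handed in when it is done.

Besides the shell and the picture viewer there is one more tool, called after "Emit:" as a command line: name --pt "numbers of a row" for each row, then --argument value for the rest. drive_tool: Moves the arm, as the interface text tells. Its arguments: {"type":"object","properties":{"increments":{"type":"array"},"hand":{"type":"number"},"squeeze":{"type":"number"}},"required":["increments"]}

```bash
ls; mkdir -p pics; python3 - <<'E'
from station import bot
import cv2,numpy as np
s=bot.read_state()
for k in s: print(k,np.round(s[k],3).tolist())
for n in("side","top"):
    c=bot.capture(n); cv2.imwrite(f"pics/{n}0.png",c["image"][:,:,::-1])
    print(n,{k:v for k,v in c.items() if k!="image"})
E
```

```text
pics
time 0.0
qpos [0.999, 0.088, 1.372, -0.0, 1.684, -0.103]
qvel [-0.002, -0.0, 0.001, 0.0, 0.001, 0.001]
joint_torque [0.0, -35.187, -31.327, -0.0, 0.011, -0.0]
eef_pos [248.259, 490.267, 247.14]
tool_rot [[-0.001, 0.452, 0.892], [-0.002, 0.892, -0.452], [-1.0, -0.002, -0.0]]
wrist_force [-0.053, -0.623, 0.036]
torque [0.025, 0.017, 0.004]
width 85.533
side {'vertical_fov': 46.52319311278004, 'cx': 283.95376407283374, 'cy': 204.84495635843672, 'rvec': array([ 2.06825622, -0.37016356,  0.22476135]), 'tvec': array([-483.38911951,  143.92599476,  832.15786865])}
top {'vertical_fov': 45.27995594089522, 'cx': 272.72222700758, 'cy': 206.18999562270102, 'rvec': array([ 2.10775243, -2.11906922,  0.22027394]), 'tvec': array([  32.45183198,  534.35157917, 1049.08751763])}
```

View pics/side0.png

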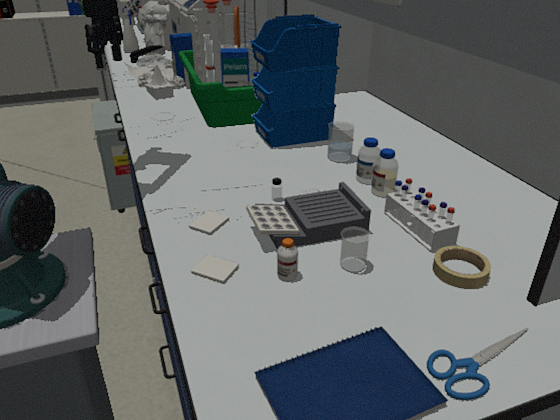

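View pics/top0.png

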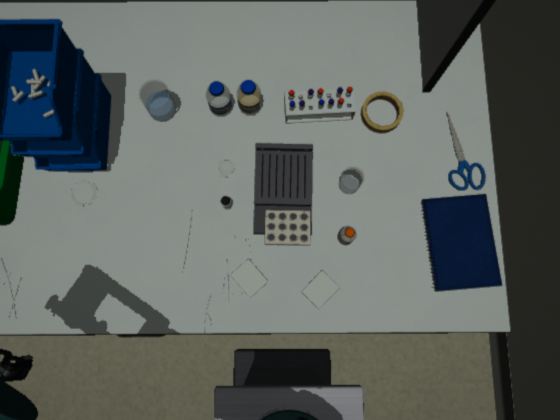

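Candidates: the welled tile on the grey block at top (288,227) / side (273,219), and plain white squares at top (249,278) and (321,289), side (209,222) and (215,268). I choose the welled one on the block. Next, close crops.

```bash
cat > h.py <<'E'
import numpy as np,cv2
def cam(c):
    H=c["image"].shape[0]; f=H/2/np.tan(np.radians(c["vertical_fov"])/2)
    K=np.array([[f,0,c["cx"]],[0,f,c["cy"]],[0,0,1]]); R=cv2.Rodrigues(np.array(c["rvec"]))[0]
    return K,R,np.array(c["tvec"],float)
def onz(c,uv,z):
    K,R,t=cam(c); o=-R.T@t
    out=[]
    for u,v in np.atleast_2d(uv):
        d=R.T@np.linalg.inv(K)@[u,v,1]; out.append(o+d*(z-o[2])/d[2])
    return np.array(out)
def proj(c,P):
    K,R,t=cam(c); return cv2.projectPoints(np.atleast_2d(np.array(P,float)),np.array(c["rvec"]),t,K,None)[0][:,0]
def tri(ca,ua,cb,ub):
    A=[];
    Ps=[]
    for c in(ca,cb):
        K,R,t=cam(c); Ps.append(K@np.c_[R,t])
    X=cv2.triangulatePoints(Ps[0],Ps[1],np.array(ua,float).reshape(2,-1),np.array(ub,float).reshape(2,-1)); return (X[:3]/X[3]).T
def crop(c,x0,y0,x1,y1,k,name):
    im=c["image"][y0:y1,x0:x1,::-1]; im=cv2.resize(im,None,fx=k,fy=k,interpolation=cv2.INTER_CUBIC); cv2.imwrite(name,im)
E
python3 - <<'E'
from station import bot
from h import *
t=bot.capture("top"); s=bot.capture("side")
crop(t,210,135,370,255,5,"pics/topc.png"); crop(s,230,170,390,285,5,"pics/sidec.png")
E
```

```text
(no output)
```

View pics/topc.png

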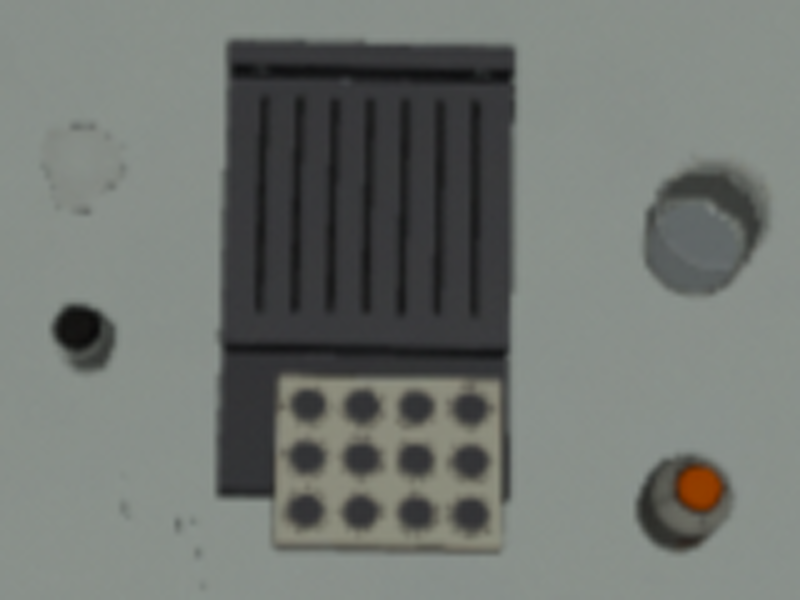

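View pics/sidec.png

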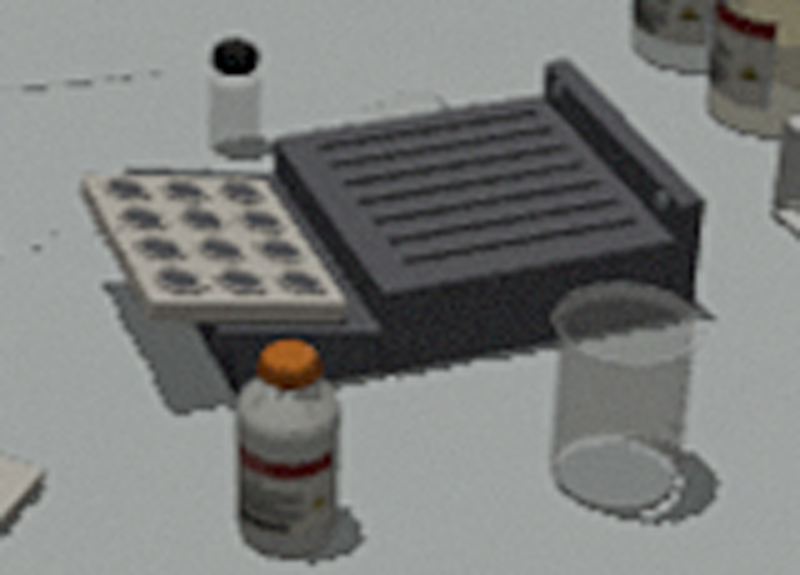

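```bash
python3 - <<'E'
from station import bot
from h import *
t=bot.capture("top"); s=bot.capture("side")
f=lambda l:np.array(l)/5+[210,135]+[-.4,-.4]
g=lambda l:np.array(l)/5+[230,170]+[-.4,-.4]
np.set_printoptions(precision=1,suppress=True)
print("step",onz(t,f([[222,346],[507,352]]),40))
print("step side",onz(s,g([[275,145],[383,292]]),40))
print("fencetop far",onz(t,f([[229,41],[515,46]]),56))
print("fencetop near",onz(t,f([[229,68],[515,74]]),56))
print("bed near",onz(t,f([[218,494]]),36), onz(t,f([[508,500]]),36))
print("tile lead",onz(t,f([[281,374],[503,378]]),37.5))
print("tile near top",onz(t,f([[273,546],[502,550]]),54))
for n,a,b in(("leadL",(281,374),(270,178)),("leadR",(503,378),(344,305)),("nearL",(273,546),(83,180)),("nearR",(502,550),(152,303))):
    print(n,tri(t,f(a),s,g(b)))
print("dropper cap",onz(t,f([[700,488]]),76),"vial",onz(t,f([[77,328]]),52),"beaker",onz(t,f([[697,245]]),69))
print("side dropper base",onz(s,g([[290,530]]),0),"vial",onz(s,g([[237,142]]),0),"beaker",onz(s,g([[617,480]]),0))
E
```

```text
step [[543.4  71.2  40. ]
 [540.  -55.6  40. ]]
step side [[542.1  65.9  40. ]
 [540.4 -55.8  40. ]]
fencetop far [[680.4  67.8  56. ]
 [677.3 -60.9  56. ]]
fencetop near [[667.6  67.8  56. ]
 [664.2 -60.6  56. ]]
bed near [[477.4  73.   36. ]] [[474.1 -55.   36. ]]
tile lead [[531.   45.   37.5]
 [528.7 -53.8  37.5]]
tile near top [[451.8  48.5  54. ]
 [449.5 -50.5  54. ]]
leadL [[531.5  44.9  37.2]]
leadR [[527.3 -53.5  36. ]]
nearL [[452.5  48.5  49.8]]
nearR [[449.7 -50.7  51.8]]
dropper cap [[ 472.8 -133.7   76. ]] vial [[549.3 134.8  52. ]] beaker [[ 581.2 -137.4   69. ]]
side dropper base [[ 473.6 -132.4    0. ]] vial [[552.2 141.2   0. ]] beaker [[ 597.1 -145.9    0. ]]
```

The crops confirm it: the 12-well tile lies on the bed. The block is at yaw about -1.5°, with the step mid at (541.7, 7.5) and the fence foot mid at (666.5, 4). The tile's near end mid is at (450.7, -1), yaw about -2°, upper near edge about 52–54 high. I'll approach in front of the near end with the fingers half open across y.

Emit:
drive_tool --pt "0 -41 40 -0.05" --pt "0 -82 79 -0.1" --pt "0 -123 119 -0.15" --pt "0 -164 159 -0.2" --pt "0 -205 199 -0.25" --pt "0 -246 238 -0.3" --pt "0 -287 278 -0.35" --pt "0 -328 318 -0.4" --pt "0 -369 357 -0.443" --pt "0 -369 357 -0.443" --hand 0.6

```text
time: 1.55
eef_pos: [400.6, -3.3, 247.9]
tool_rot: [[-0.001, 0.033, 0.999], [-0.001, 0.999, -0.033], [-1.0, -0.001, -0.001]]
wrist_force: [-0.6, 0.6, -0.5]
width: 51.5
```

Emit:
drive_tool --pt "50 0 0 0" --pt "100 0 0 0" --pt "150 0 0 0" --pt "187 0 0 0" --pt "187 0 0 0"

```text
time: 2.17
eef_pos: [397.5, -2.2, 58.1]
tool_rot: [[-0.009, 0.032, 0.999], [0.0, 0.999, -0.032], [-1.0, -0.0, -0.009]]
wrist_force: [-0.2, 0.9, 0.4]
width: 51.2
```

```bash
python3 - <<'E'
from station import bot
from h import *
t=bot.capture("top"); s=bot.capture("side"); st=bot.read_state(); print(st["eef_pos"],st["wrist_force"],st["width"])
print(proj(s,[[400,0,60],[411,26,43],[411,-26,43],[411,-26,50]]))
crop(s,160,110,360,260,4,"pics/s2.png"); crop(t,210,135,370,285,4,"pics/t2.png")
E
```

```text
[401.09591168  -2.99003421  62.06100773] [-0.13798016 -0.29338079 -0.8435413 ] 51.313349487009916
[[226.73232769 217.72223585]
 [229.22866426 217.61886022]
 [236.44608131 231.22654618]
 [236.29349508 228.08061589]]
```

View pics/s2.png

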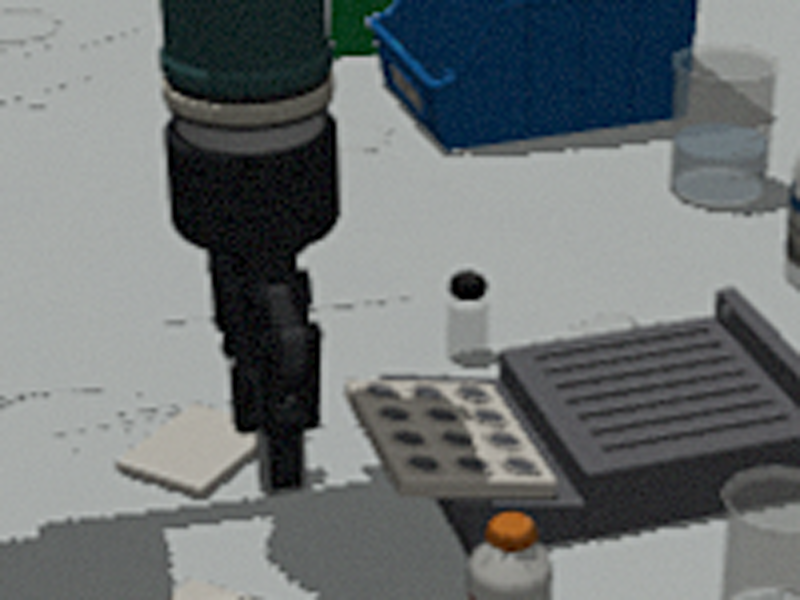

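View pics/t2.png

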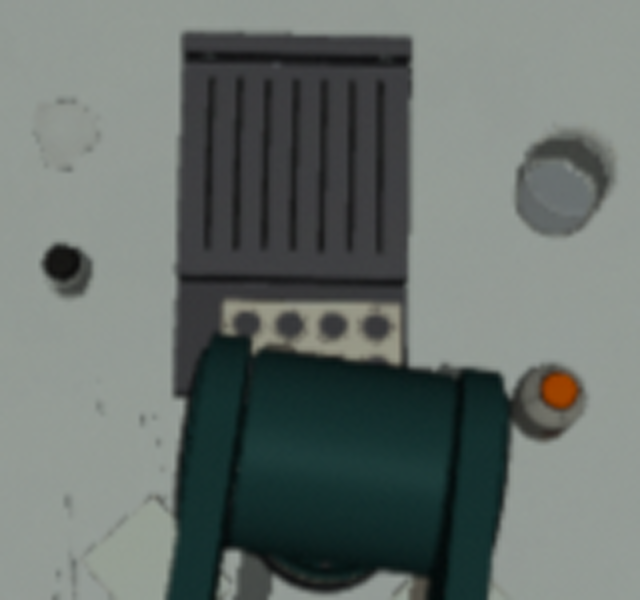

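Tips are about 18 mm below the TCP: side crop (285,488) gives the tip bottom. The path is free, so I'll lower and make contact.

Emit:
drive_tool --pt "8 0 10 0" --pt "8 0 20 0" --pt "8 0 28 0" --pt "8 0 32 0" --pt "8 0 36 0" --pt "8 0 36 0"

```text
time: 3.02
eef_pos: [437.2, -4.2, 54.0]
tool_rot: [[0.0, 0.032, 0.999], [-0.001, 0.999, -0.032], [-1.0, -0.001, 0.0]]
wrist_force: [0.0, 0.4, -0.5]
width: 51.5
```

Emit:
drive_tool --pt "0 0 2 0" --pt "0 0 4 0" --pt "0 0 6 0" --pt "0 0 7 0" --pt "0 0 8 0" --pt "0 0 8 0"

```text
time: 3.78
eef_pos: [445.3, -4.5, 54.1]
tool_rot: [[0.0, 0.032, 0.999], [-0.001, 0.999, -0.032], [-1.0, -0.001, 0.0]]
wrist_force: [1.0, 0.0, 0.3]
width: 51.1
```

```bash
python3 - <<'E'
from station import bot
from h import *
t=bot.capture("top"); s=bot.capture("side"); st=bot.read_state(); print(st["eef_pos"],st["wrist_force"],st["torque"])
crop(s,200,140,340,245,5,"pics/s3.png"); crop(t,210,135,370,285,4,"pics/t3.png")
E
```

```text
[445.22729435  -4.48527967  54.07447512] [-0.10461716 -0.25530918  0.14275683] [-0.05474518  0.04041469 -0.05687699]
```

View pics/s3.png

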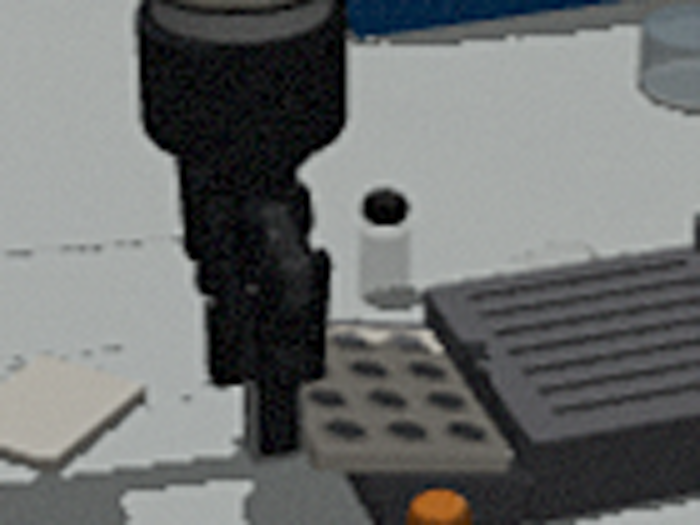

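The finger is at or close to the near end and the tile's lead is still short of the step. I'll go on gently.

Emit:
drive_tool --pt "0 0 1 0" --pt "0 0 2 0" --pt "0 0 3 0" --pt "0 0 4 0" --pt "0 0 4 0"

```text
time: 4.5
eef_pos: [449.4, -4.6, 54.1]
tool_rot: [[0.001, 0.032, 0.999], [-0.001, 0.999, -0.032], [-1.0, -0.001, 0.001]]
wrist_force: [0.1, 0.7, 0.1]
width: 50.9
```

```bash
python3 - <<'E'
from station import bot
from h import *
t=bot.capture("top"); s=bot.capture("side"); st=bot.read_state(); print(st["eef_pos"],st["wrist_force"],st["torque"])
crop(s,200,140,340,245,5,"pics/s4.png"); crop(t,230,185,330,260,7,"pics/t4.png")
E
```

```text
[449.31432549  -4.61239261  54.09607948] [ 0.07250925 -0.49003454 -0.07030002] [ 0.05034085  0.0079887  -0.00093657]
```

View pics/s4.png

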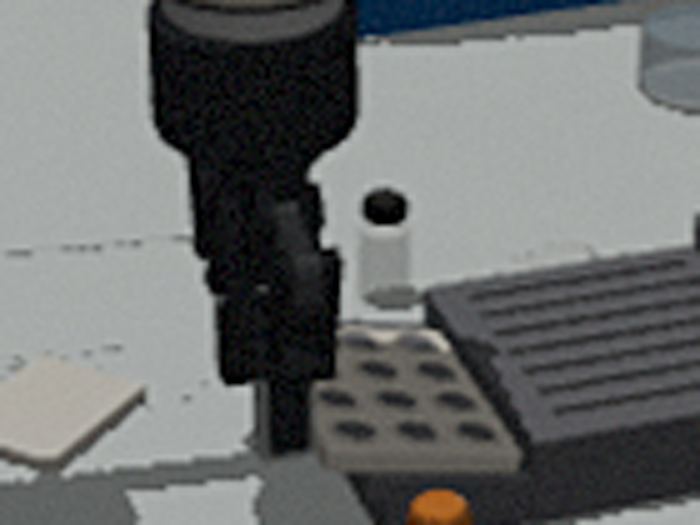

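View pics/t4.png

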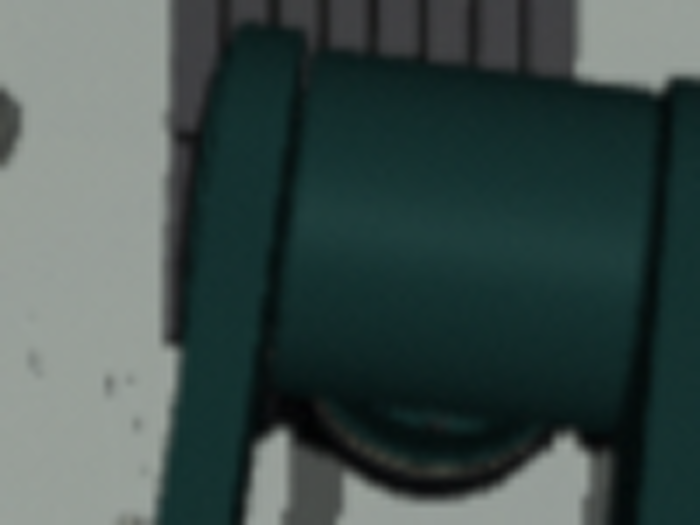

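The tile is sliding: its right lead corner in the side crop went from 512 to 522. Continuing until the force rises.

Emit:
drive_tool --pt "0 0 1 0" --pt "0 0 2 0" --pt "0 0 3 0" --pt "0 0 4 0" --pt "0 0 5 0" --pt "0 0 5 0"

```text
time: 5.35
eef_pos: [451.6, -4.8, 53.9]
tool_rot: [[-0.007, 0.032, 0.999], [-0.002, 0.999, -0.032], [-1.0, -0.002, -0.007]]
wrist_force: [-10.7, -0.1, 6.9]
width: 51.0
```

Emit:
drive_tool --pt "0 0 1 0" --pt "0 0 2 0" --pt "0 0 2 0"

```text
time: 5.72
eef_pos: [451.6, -4.8, 53.9]
tool_rot: [[-0.012, 0.032, 0.999], [-0.002, 0.999, -0.032], [-1.0, -0.002, -0.012]]
wrist_force: [-8.6, -0.4, 7.1]
width: 51.8
```

```bash
python3 - <<'E'
from station import bot
from h import *
s=bot.capture("side"); st=bot.read_state(); print(st["eef_pos"],st["wrist_force"],st["torque"])
crop(s,200,140,340,245,5,"pics/s5.png")
E
```

```text
[451.59706656  -4.83129263  53.88189481] [-9.21473312 -0.77460374  7.28853265] [-0.0080191   1.34426652  0.0470498 ]
```

View pics/s5.png

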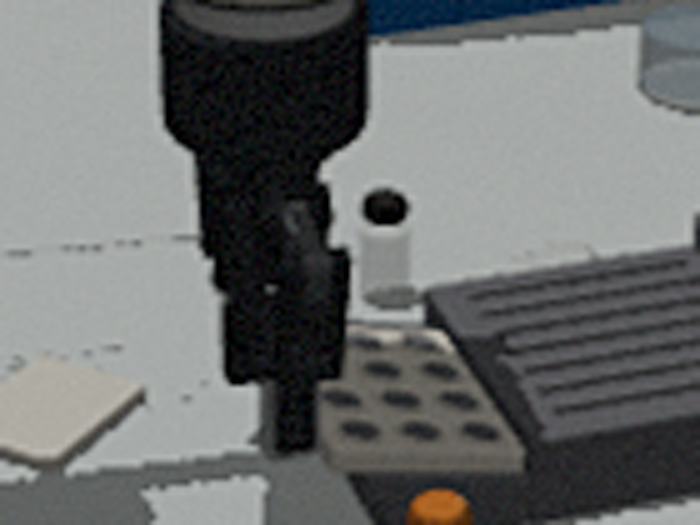

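Contact with the step: 9 N against the push and the TCP stopped at x=451.6. Now I'll start up the arc with a light forward bias.

Emit:
drive_tool --pt "-3 0 1.5 0" --pt "-6 0 2 0" --pt "-10 0 2.8 0" --pt "-14 0 3.5 0" --pt "-14 0 3.5 0"

```text
time: 6.4
eef_pos: [454.3, -4.9, 67.7]
tool_rot: [[-0.015, 0.032, 0.999], [-0.002, 0.999, -0.032], [-1.0, -0.002, -0.015]]
wrist_force: [-5.2, -0.2, 1.3]
width: 51.4
```

```bash
python3 - <<'E'
from station import bot
from h import *
s=bot.capture("side"); st=bot.read_state(); print(st["eef_pos"],st["wrist_force"],st["torque"])
crop(s,200,140,340,245,5,"pics/s6.png")
E
```

```text
[454.24327433  -4.88784722  67.51536401] [-5.25533324 -0.18746646  1.81237309] [-0.10246237  0.92047896  0.04708097]
```

View pics/s6.png

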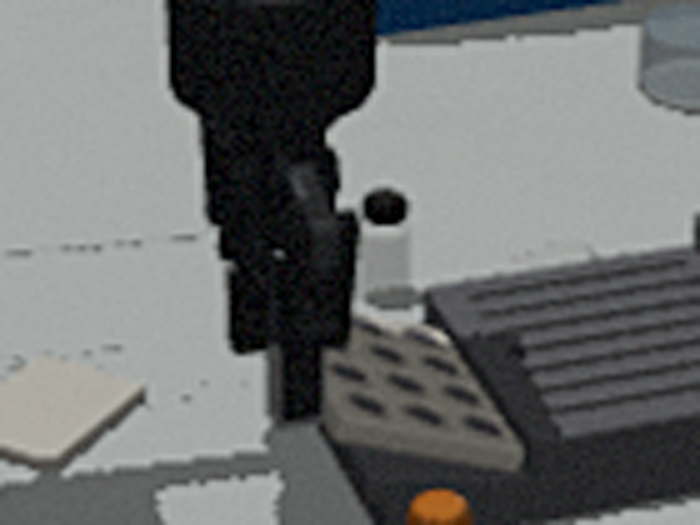

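It works: the near end is rising on the fingertips. Next to about 45°.

Emit:
drive_tool --pt "-4 0 2.3 0" --pt "-7 0 3.5 0" --pt "-13 0 5.8 0" --pt "-17 0 7.7 0" --pt "-21 0 9.8 0" --pt "-24 0 12.3 0" --pt "-27 0 14.6 0" --pt "-27 0 14.8 0"

```text
time: 7.45
eef_pos: [469.7, -5.3, 94.9]
tool_rot: [[-0.014, 0.032, 0.999], [-0.001, 0.999, -0.032], [-1.0, -0.002, -0.014]]
wrist_force: [-5.8, -0.3, 4.6]
width: 51.1
```

```bash
python3 - <<'E'
from station import bot
from h import *
s=bot.capture("side"); st=bot.read_state(); print(st["eef_pos"],st["wrist_force"],st["torque"])
crop(s,200,120,340,225,5,"pics/s7.png")
E
```

```text
[469.5271271   -5.28050166  94.63025093] [-5.13277797  0.12303171  2.94298014] [0.08104728 0.81115386 0.08710773]
```

View pics/s7.png

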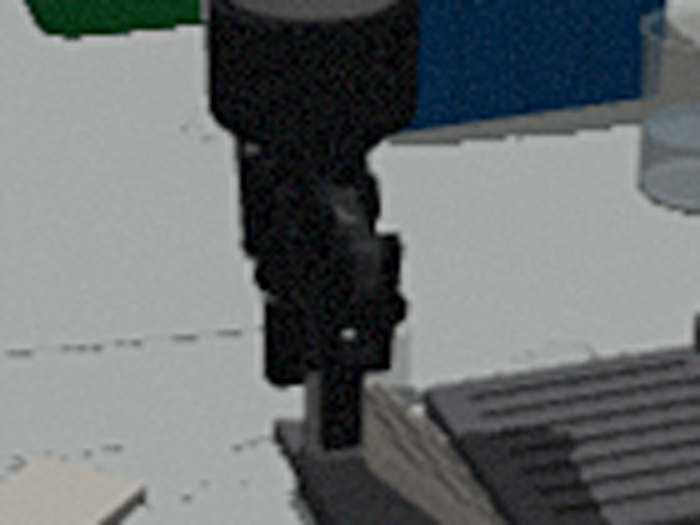

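Emit:
drive_tool --pt "-3 0 4 0" --pt "-5 0 6 0" --pt "-8 0 10 0" --pt "-11 0 14 0" --pt "-13 0 18 0" --pt "-15 0 22 0" --pt "-17 0 25 0" --pt "-18 0 28 0" --pt "-18 0 28 0"

```text
time: 8.62
eef_pos: [499.9, -6.2, 114.4]
tool_rot: [[-0.009, 0.032, 0.999], [-0.002, 0.999, -0.032], [-1.0, -0.002, -0.009]]
wrist_force: [-2.7, -0.0, 8.4]
width: 51.3
```

```bash
python3 - <<'E'
from station import bot
from h import *
s=bot.capture("side"); st=bot.read_state(); print(st["eef_pos"],st["wrist_force"],st["torque"])
crop(s,220,120,360,225,5,"pics/s8.png")
E
```

```text
[499.78692649  -6.22518415 114.36669201] [-3.24695169  0.39579133  8.6639425 ] [0.14173561 0.42257077 0.09376707]
```

View pics/s8.png

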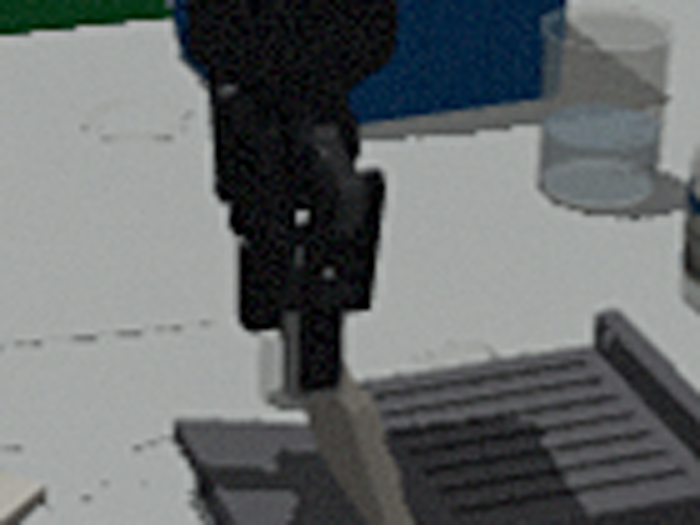

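The tips have ridden onto the near end face: the force (-3, +8.6) is along its normal. The tile is at about 72°, and past about 82° it stands by itself. I'll ease the downward press, roll it the last degrees with the tips, then stop at about 88°.

Emit:
drive_tool --pt "1 0 3 0" --pt "0.5 0 6 0" --pt "0 0 9 0" --pt "-0.5 0 12 0" --pt "-1 0 15 0" --pt "-1.3 0 18 0" --pt "-1.5 0 20 0" --pt "-1.5 0 22 0"

```text
time: 9.68
eef_pos: [521.8, -6.9, 115.3]
tool_rot: [[-0.01, 0.032, 0.999], [-0.002, 0.999, -0.032], [-1.0, -0.002, -0.009]]
wrist_force: [0.1, -0.5, 0.5]
width: 51.4
```

```bash
python3 - <<'E'
from station import bot
from h import *
s=bot.capture("side"); st=bot.read_state(); print(st["eef_pos"],st["wrist_force"],st["torque"])
crop(s,220,120,360,225,5,"pics/s9.png")
E
```

```text
[522.07947924  -6.95074759 115.38048161] [-0.14318312  0.15589929 -0.16268489] [-0.05016291 -0.0508313  -0.0126149 ]
```

View pics/s9.png

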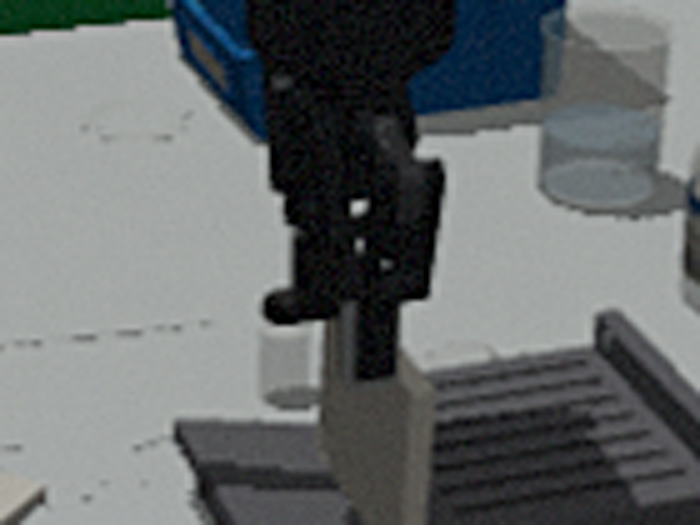

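The tile stands upright against the step with zero force. I'll raise, back off and look.

Emit:
drive_tool --pt "-6 0 0 0" --pt "-12 0 0 0" --pt "-12 0 -15 0" --pt "-12 0 -35 0" --pt "-12 0 -60 0" --pt "-12 0 -60 0"

```text
time: 10.48
eef_pos: [460.3, -4.8, 127.9]
tool_rot: [[-0.01, 0.032, 0.999], [-0.002, 0.999, -0.032], [-1.0, -0.002, -0.01]]
wrist_force: [1.2, -0.0, -0.3]
width: 51.0
```

```bash
python3 - <<'E'
from station import bot
from h import *
s=bot.capture("side"); t=bot.capture("top"); st=bot.read_state(); print(st["eef_pos"],st["wrist_force"],st["torque"])
crop(s,220,120,360,245,5,"pics/s10.png"); crop(t,230,145,330,245,6,"pics/t10.png")
E
```

```text
[462.15267251  -5.02470171 128.22177855] [-0.37979149 -0.12415829 -0.25156069] [-0.01022416 -0.00947749  0.01166402]
```

View pics/s10.png

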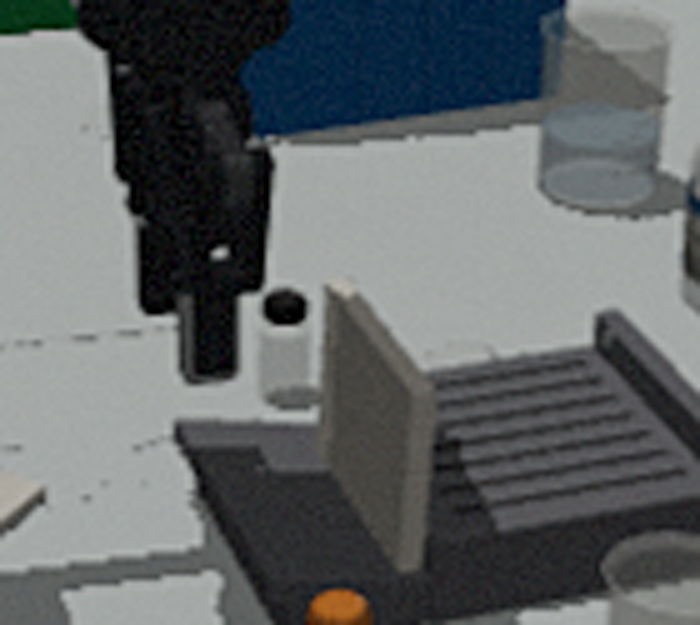

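View pics/t10.png

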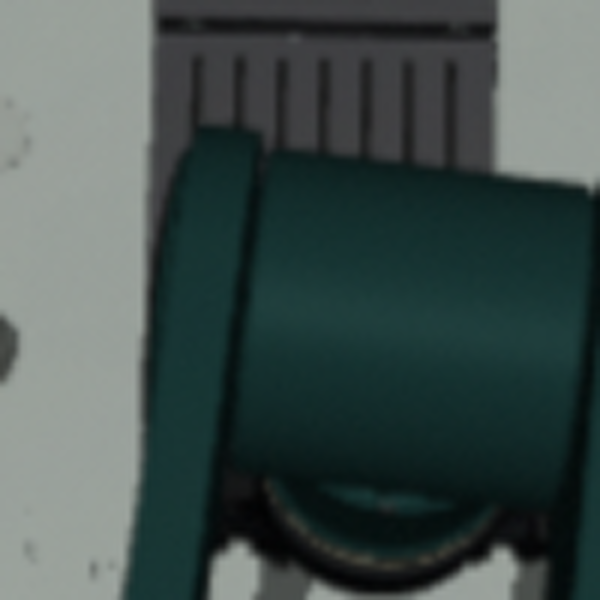

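The side view shows the tile standing on the step, underside toward the robot. I'll lower the tips behind its upper half and push the top over.

Emit:
drive_tool --pt "10 0 10 0" --pt "20 0 25 0" --pt "25 0 35 0" --pt "25 0 44 0" --pt "25 0 50 0" --pt "25 0 53 0" --pt "25 0 56 0" --pt "25 0 59 0"

```text
time: 11.58
eef_pos: [521.0, -6.9, 103.0]
tool_rot: [[-0.008, 0.032, 0.999], [-0.002, 0.999, -0.032], [-1.0, -0.002, -0.007]]
wrist_force: [0.3, -0.9, 0.9]
width: 51.1
```

Emit:
drive_tool --pt "0 0 3 0" --pt "0 0 6 0" --pt "0 0 9 0" --pt "0 0 12 0" --pt "0 0 14 0" --pt "0 0 16 0" --pt "0 0 18 0" --pt "0 0 18 0"

```text
time: 12.58
eef_pos: [539.1, -7.5, 102.8]
tool_rot: [[-0.008, 0.032, 0.999], [-0.002, 0.999, -0.032], [-1.0, -0.002, -0.008]]
wrist_force: [0.1, -0.1, -0.3]
width: 51.0
```

```bash
python3 - <<'E'
from station import bot
from h import *
s=bot.capture("side"); st=bot.read_state(); print(st["eef_pos"],st["wrist_force"],st["torque"])
crop(s,220,120,380,245,5,"pics/s11.png")
E
```

```text
[539.02546016  -7.5066117  102.81609362] [ 0.26359844  0.63938717 -0.10241682] [-0.00018692 -0.0268982  -0.02526224]
```

View pics/s11.png

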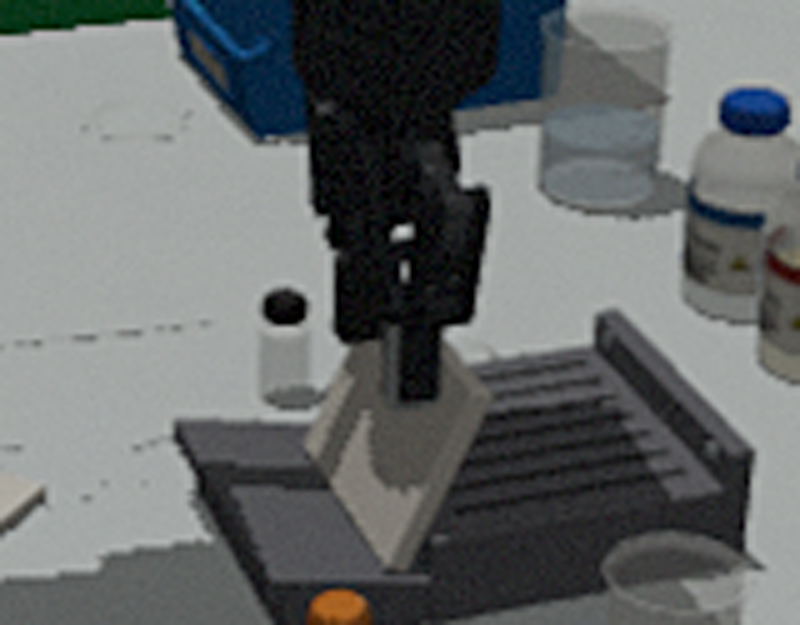

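It is leaning well forward over the step edge. A little more.

Emit:
drive_tool --pt "0 0 3 0" --pt "0 0 6 0" --pt "0 0 9 0" --pt "0 0 12 0" --pt "0 0 15 0" --pt "0 0 15 0"

```text
time: 13.38
eef_pos: [554.2, -8.0, 102.7]
tool_rot: [[-0.008, 0.032, 0.999], [-0.002, 0.999, -0.032], [-1.0, -0.002, -0.008]]
wrist_force: [0.1, 1.0, 0.4]
width: 51.4
```

```bash
python3 - <<'E'
from station import bot
from h import *
s=bot.capture("side"); st=bot.read_state(); print(st["eef_pos"],st["wrist_force"],st["torque"])
crop(s,220,120,380,245,5,"pics/s12.png")
E
```

```text
[554.08730465  -7.97207121 102.65823968] [ 0.11762962 -0.17718233  1.00411097] [-0.00811026  0.03851927 -0.01667219]
```

View pics/s12.png

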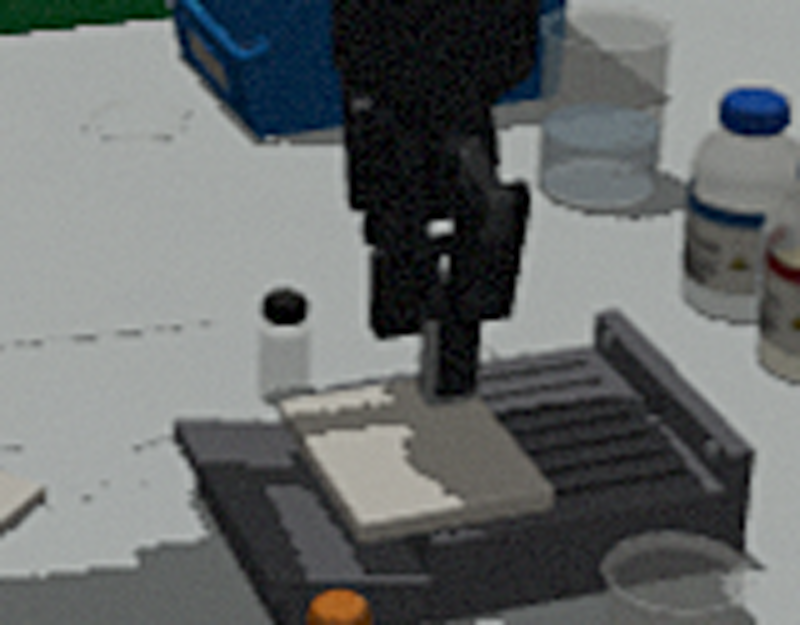

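Toppled wells-down. I'll back off at height and measure the near edge from the side view.

Emit:
drive_tool --pt "0 0 -20 0" --pt "0 0 -45 0" --pt "0 0 -70 0" --pt "0 0 -82 0" --pt "0 0 -82 0"

```text
time: 14.05
eef_pos: [472.0, -5.4, 103.5]
tool_rot: [[-0.007, 0.032, 0.999], [-0.002, 0.999, -0.032], [-1.0, -0.002, -0.007]]
wrist_force: [0.8, 0.3, -0.4]
width: 51.1
```

```bash
python3 - <<'E'
from station import bot
from h import *
s=bot.capture("side"); t=bot.capture("top"); st=bot.read_state(); print(st["eef_pos"],st["wrist_force"],st["torque"])
crop(s,220,120,380,245,5,"pics/s13.png"); crop(t,230,145,330,245,6,"pics/t13.png")
E
```

```text
[472.88376459  -5.4361421  103.61504046] [ 0.30231336  0.23213633 -0.18638086] [ 0.03287781 -0.00032747  0.04615459]
```

View pics/s13.png

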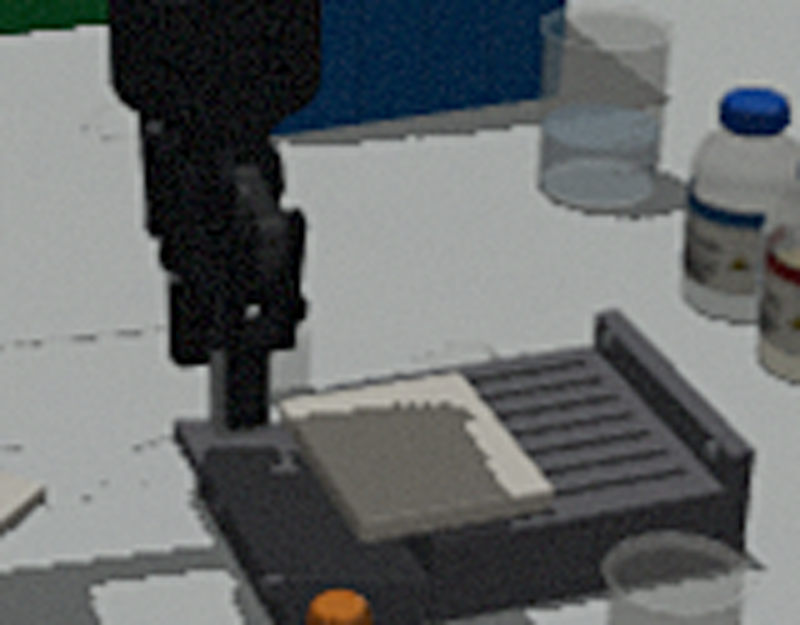

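View pics/t13.png

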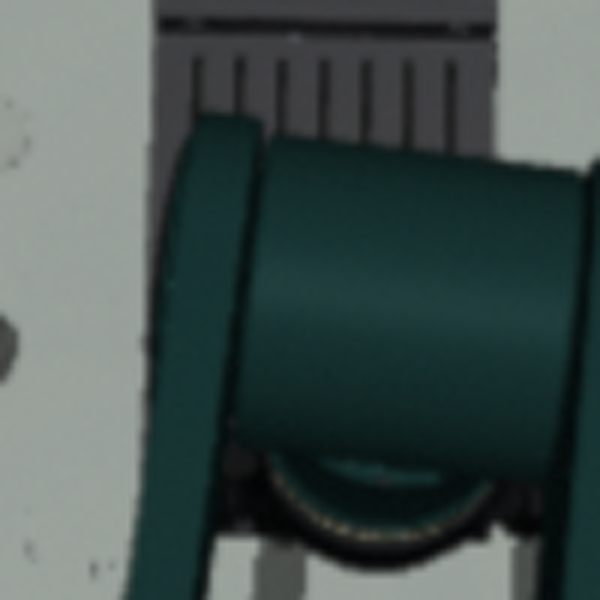

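```bash
python3 - <<'E'
from station import bot
from h import *
np.set_printoptions(precision=1,suppress=True)
s=bot.capture("side")
g=lambda l:np.array(l)/5+[220,120]+[-.4,-.4]
print(onz(s,g([[279,402],[366,532],[552,490],[463,374]]),52))
print("fence top near",onz(s,g([[598,322]]),56), "finger tip",onz(s,g([[245,430]]),85))
E
```

```text
[[514.6  46.7  52. ]
 [511.8 -58.   52. ]
 [590.5 -54.3  52. ]
 [595.3  43.1  52. ]]
fence top near [[666.   59.8  56. ]] finger tip [[475.6 -24.4  85. ]]
```

The tile lies wells-down with its lead edge at x≈513 and its centre at y≈-5.5, inside the block. I'll lower to just above deck height in front of it, then push.

Emit:
drive_tool --pt "15 0 0 0" --pt "30 0 0 0" --pt "43.5 0 0 0" --pt "43.5 0 10 0" --pt "43.5 0 18 0" --pt "43.5 0 22 0" --pt "43.5 0 22 0"

```text
time: 15.08
eef_pos: [495.4, -6.3, 60.5]
tool_rot: [[-0.006, 0.032, 0.999], [-0.002, 0.999, -0.032], [-1.0, -0.002, -0.006]]
wrist_force: [-0.8, -0.4, -0.5]
width: 51.1
```

```bash
python3 - <<'E'
from station import bot
from h import *
s=bot.capture("side"); st=bot.read_state(); print(st["eef_pos"],st["wrist_force"],st["torque"])
crop(s,220,120,380,245,5,"pics/s14.png")
E
```

```text
[495.0420062   -6.27845608  60.28408032] [ 0.73866477  0.13096581 -0.78146432] [-0.00893892  0.05775352  0.00591867]
```

View pics/s14.png

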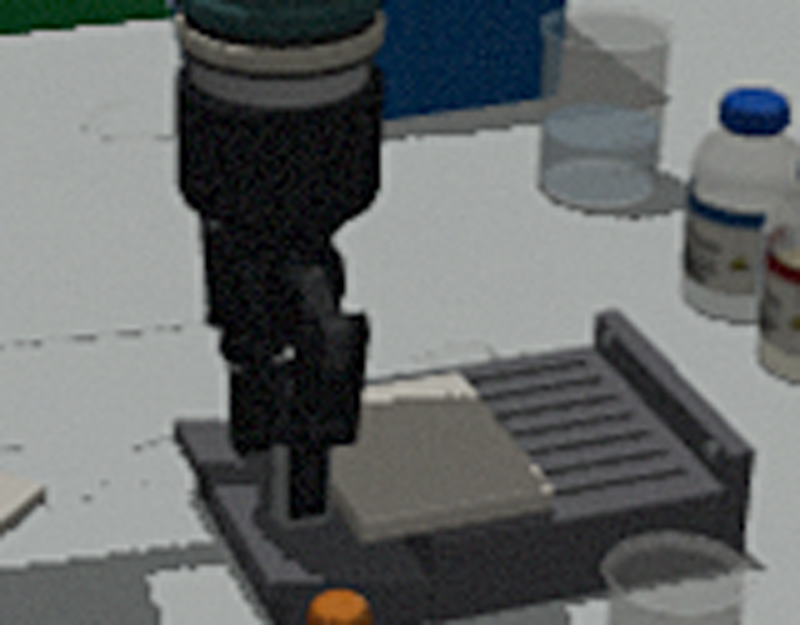

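```bash
python3 - <<'E'
from station import bot
from h import *
np.set_printoptions(precision=1,suppress=True)
s=bot.capture("side")
for z in(36,40,44,48): print(z,((proj(s,[[505,-40,z],[495,-40,z],[505,-26,z]])-[220,120]+.4)*5).tolist())
E
```

```text
36 [[331.61190533464026, 546.7441392151312], [307.16284416362026, 551.5560192239554], [318.839293782287, 528.3751180661055]]
40 [[331.71438075357787, 537.9485544315003], [307.21331196623237, 542.7416872879171], [318.9136115483755, 519.6461822551848]]
44 [[331.81729446833185, 529.1153502065251], [307.26399633823985, 533.8895309482864], [318.9882433613657, 510.88036030802726]]
48 [[331.9206492968693, 520.244284670779], [307.3148986766658, 524.9993062112202], [319.06319121608857, 502.07741792324157]]
```

The tips are at about z=45–46. I'll lower 1.5 mm and push along the deck.

Emit:
drive_tool --pt "1.5 0 3 0" --pt "1.5 0 6 0" --pt "1.5 0 10 0" --pt "1.5 0 15 0" --pt "1.5 0 20 0" --pt "1.5 0 25 0" --pt "1.5 0 30 0" --pt "1.5 0 35 0" --pt "1.5 0 40 0" --pt "1.5 0 40 0"

```text
time: 16.42
eef_pos: [535.3, -7.6, 58.4]
tool_rot: [[-0.006, 0.032, 0.999], [-0.002, 0.999, -0.032], [-1.0, -0.002, -0.006]]
wrist_force: [-0.3, 0.5, 0.4]
width: 51.0
```

```bash
python3 - <<'E'
from station import bot
from h import *
s=bot.capture("side"); st=bot.read_state(); print(st["eef_pos"],st["wrist_force"],st["torque"])
crop(s,220,120,380,245,5,"pics/s15.png")
E
```

```text
[534.96901985  -7.54453432  58.3825619 ] [-0.57448844 -0.00127722 -0.07737791] [-0.02093843 -0.00659566  0.01127115]
```

View pics/s15.png

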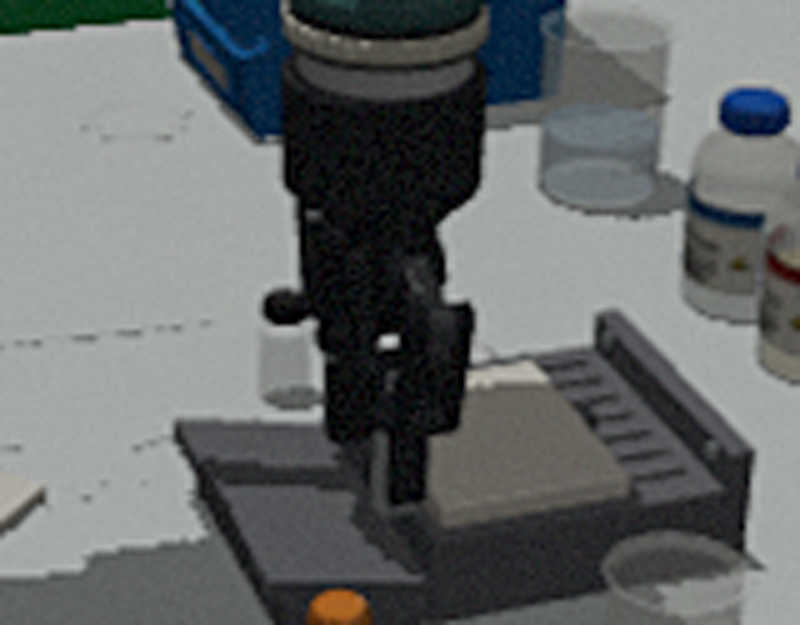

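Emit:
drive_tool --pt "0 0 4 0" --pt "0 0 8 0" --pt "0 0 13 0" --pt "0 0 18 0" --pt "0 0 23 0" --pt "0 0 28 0" --pt "0 0 32 0" --pt "0 0 34 0" --pt "0 0 34 0"

```text
time: 17.6
eef_pos: [569.1, -8.6, 58.1]
tool_rot: [[-0.006, 0.032, 0.999], [-0.002, 0.999, -0.032], [-1.0, -0.002, -0.006]]
wrist_force: [-1.3, 0.4, 0.3]
width: 51.5
```

Emit:
drive_tool --pt "0 0 1 0" --pt "0 0 2 0" --pt "0 0 3 0" --pt "0 0 4 0" --pt "0 0 4 0"

```text
time: 18.23
eef_pos: [573.3, -8.8, 58.1]
tool_rot: [[-0.006, 0.032, 0.999], [-0.002, 0.999, -0.032], [-1.0, -0.002, -0.006]]
wrist_force: [-0.2, -0.6, 0.1]
width: 51.3
```

Emit:
drive_tool --pt "0 0 1 0" --pt "0 0 2 0" --pt "0 0 2 0"

```text
time: 18.6
eef_pos: [575.4, -8.9, 58.1]
tool_rot: [[-0.006, 0.032, 0.999], [-0.002, 0.999, -0.032], [-1.0, -0.002, -0.006]]
wrist_force: [0.2, -0.0, -0.6]
width: 51.3
```

Emit:
drive_tool --pt "0 0 1 0" --pt "0 0 2 0" --pt "0 0 2 0"

```text
time: 18.98
eef_pos: [576.0, -9.0, 58.0]
tool_rot: [[-0.01, 0.032, 0.999], [-0.002, 0.999, -0.032], [-1.0, -0.002, -0.009]]
wrist_force: [-5.6, -0.2, 4.0]
width: 51.4
```

```bash
python3 - <<'E'
from station import bot
from h import *
s=bot.capture("side"); st=bot.read_state(); print(st["eef_pos"],st["wrist_force"],st["torque"])
crop(s,260,140,400,245,5,"pics/s16.png")
E
```

```text
[575.98570932  -8.97734277  58.03806345] [-6.03867756 -0.46702301  3.65137351] [-0.03187558  0.91872943  0.09752293]
```

View pics/s16.png

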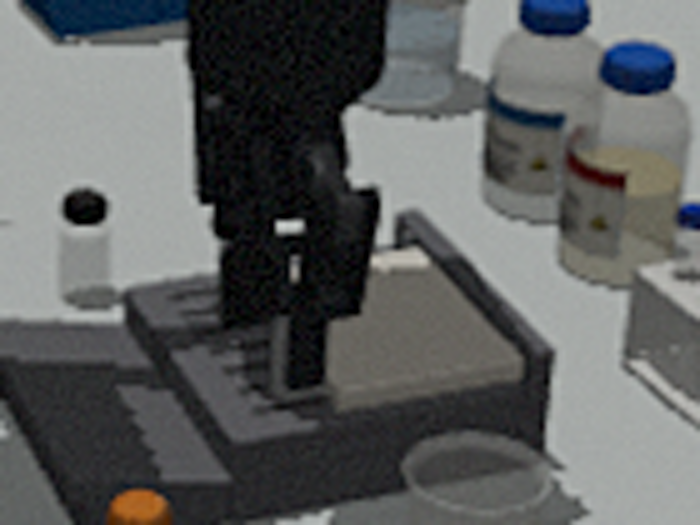

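Seated on the fence with 6 N, the stop at the predicted place. I'll back off, rise and swing clear to look from above.

Emit:
drive_tool --pt "0 0 -3 0" --pt "0 0 -15 0" --pt "-15 0 -40 0" --pt "-55 0 -80 0" --pt "-100 0 -125 0" --pt "-140 0 -170 0" --pt "-170 40 -200 0" --pt "-190 90 -225 0" --pt "-190 145 -240 0" --pt "-190 200 -250 0"

```text
time: 20.27
eef_pos: [333.3, 200.6, 250.7]
tool_rot: [[-0.006, 0.032, 0.999], [-0.001, 0.999, -0.032], [-1.0, -0.001, -0.006]]
wrist_force: [0.6, -0.7, 0.2]
width: 51.2
```

```bash
python3 - <<'E'
from station import bot
from h import *
s=bot.capture("side"); t=bot.capture("top"); st=bot.read_state(); print(st["eef_pos"],st["wrist_force"])
crop(s,220,150,380,270,5,"pics/s17.png"); crop(t,210,135,370,255,5,"pics/t17.png")
E
```

```text
[332.13763421 203.4413977  249.85426418] [-0.46903351 -0.178393   -0.09125671]
```

View pics/s17.png

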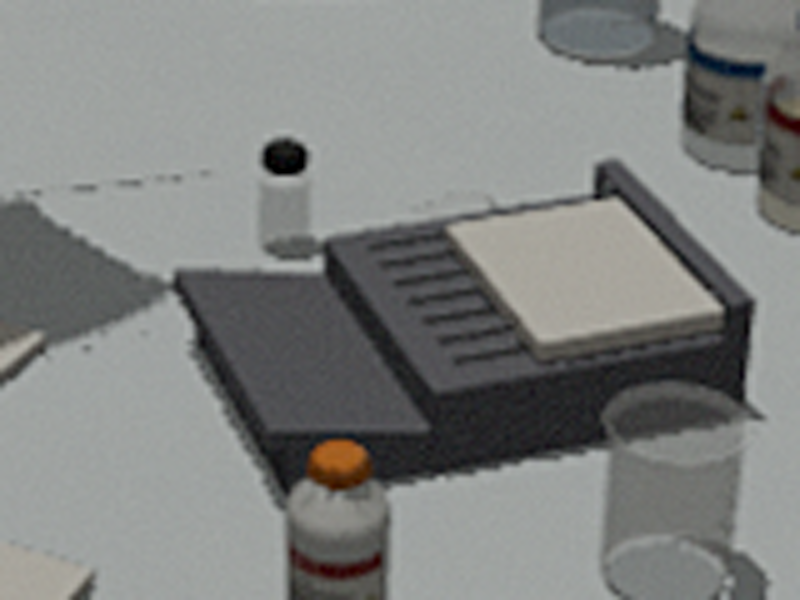

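View pics/t17.png

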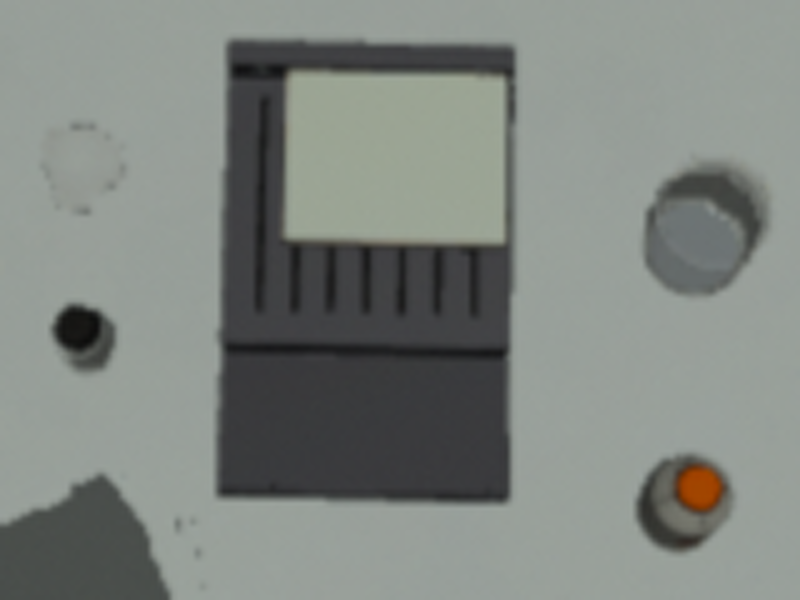

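```bash
python3 - <<'E'
from station import bot
from h import *
np.set_printoptions(precision=1,suppress=True)
t=bot.capture("top"); im=t["image"].astype(int)
m=np.zeros(im.shape[:2],np.uint8); m[140:195,255:325]=(im.min(2)[140:195,255:325]>105)*255
c=max(cv2.findContours(m,0,2)[0],key=cv2.contourArea); r=cv2.minAreaRect(c); b=cv2.boxPoints(r)
P=onz(t,b,52); print(P)
e=P-P.mean(0)
f=lambda l:np.array(l)/5+[210,135]-.4
print("fence near top",onz(t,f([[229,68],[515,74]]),56),"step",onz(t,f([[222,346],[507,352]]),40))
E
```

```text
[[666.9  41.8  52. ]
 [666.4 -55.1  52. ]
 [587.4 -53.5  52. ]
 [587.9  42.   52. ]]
fence near top [[667.6  67.8  56. ]
 [664.2 -60.6  56. ]] step [[543.4  71.2  40. ]
 [540.  -55.6  40. ]]
```

The rectangle fit is coarse, so I'll check parallelism with subpixel edge lines.

```bash
python3 - <<'E'
from station import bot
from h import *
np.set_printoptions(precision=2,suppress=True)
g=np.mean([bot.capture("top")["image"].mean(2) for _ in range(4)],0); t=bot.capture("top")
def edge(cols,r0,r1,sign):
    p=[]
    for u in cols:
        col=g[r0:r1,u]; d=np.diff(col)*sign; d[d<0]=0; k=d.argmax(); w=d[max(0,k-1):k+2]; p.append((u,r0+max(0,k-1)+.5+(w*np.arange(len(w))).sum()/w.sum()))
    p=np.array(p); a=np.polyfit(p[:,0],p[:,1],1); return a,np.std(p[:,1]-np.polyval(a,p[:,0]))
for n,a,z in(("tile near",edge(range(269,309),179,188,-1),52),("tile fence side",edge(range(269,309),145,154,1),52),("fence top far",edge(range(258,311),139,147,-1),56),("step",edge(range(258,309),200,207,-1),40),("bed end",edge(range(256,309),230,238,1),36)):
    L=onz(t,[[270,np.polyval(a[0],270)],[308,np.polyval(a[0],308)]],z); d=L[0]-L[1]
    print(n,"rms",round(a[1],2),"yaw",round(np.degrees(-d[0]/d[1]),2),L[:,:2].tolist())
print(bot.read_state()["time"])
E
```

```text
tile near rms 0.14 yaw -1.73 [[588.7769362019421, 35.33974604711965], [586.2227793090888, -49.051661113334234]]
tile fence side rms 0.08 yaw -1.32 [[667.4016019380267, 34.998339820241526], [665.4271409263218, -50.619912321114725]]
fence top far rms 0.15 yaw -1.68 [[680.1667181929809, 34.925400703852], [677.6575783469871, -50.58405471197655]]
step rms 0.14 yaw -1.81 [[544.5219441912174, 35.58444152619925], [541.8521667042445, -49.007183323943465]]
bed end rms 0.07 yaw -1.69 [[475.26420906344447, 35.902684475365405], [472.7975061753888, -47.917917837572645]]
20.675
```

The tile is parallel to the fence within noise (yaw -1.3 to -1.7° against -1.7° for the block), and the bystanders are at the same pixels as before. Handing in.

```bash
python3 -c "
from station import bot
print(bot.close_job())"
```

```text
the job is handed in; nothing more can be done
None
```

The tile now lies wells-down on the deck against the rear fence, and I handed the job in at about 20.7 s. I slid it down to the step with half-open fingertips, rolled its near end up until it stood there, toppled it over, and pushed it back to the fence.

**Final checks:**
- **Fit to the fence:** The push stopped where predicted, at about 6 N. The last pictures show no visible gap, and the measured gap is about 0.8 mm or less, within calibration error.
- **Squareness:** Edge fits give the tile a yaw of -1.3° to -1.7°, against about -1.7° for the block. A first coarse rectangle fit disagreed, reading about -0.3°; I put that down to its rough colour mask.
- **Bystanders:** The vial, bottle and beaker are at their original pixels, and the arm is clear of everything.

**Forces and one slip:** The highest force I read was about 11 N, when the tile met the step. At about 72° of tilt the fingertips rode up onto the tile's end face and pressed about 9 N along it. I eased off and rolled it on until it stood by itself.

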